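Load a pot under the foil sealer

TASK

Set the foil-topped pot that has no yellow lid fully down into the nest of the blue carrier and let go of it; then slide the carrier between the guide rails under the low sealing head, without forcing it or rubbing the foil on the head, until the orange plunger is pushed all the way in, and keep it pressed home there with a steady push of about 15 N (never more than 22 N) for about a second. Let go, leave the loaded carrier home under the head, and leave the other things on the table where they are.

Things in the scene. Friction and masses are not known exactly. Their poses are not given: they have to be found in the camera images.
- sealer: Foil sealer, fixed: red base plate 450 x 260 mm, 8 mm thick; a round aluminium head (90 mm across) hangs over it on a red arm from a column beyond it, on the side away from the robot. Origin on the table right under the head's centre; x is the way the carrier slides in, z up. The plate runs from x = -320 (where the carrier waits) to +130 mm. The carrier is home with its nest within 10 mm of x = 0.
- mouth (a point): Mid-point between the guide rails where their straight part begins, 50 mm before the sealer's origin, on the base plate; axes as the sealer's. Two aluminium rails, 73 mm apart inside and 20 mm high over the plate, run straight for 90 mm from here (x); before here they flare out over 32 mm to about 96 mm apart.
- head (a point): Centre of the flat underside of the sealing head, 60 mm above the table (52 mm above the base plate); axes as the sealer's. A pot seated in the carrier passes 4 mm below it; a pot not down in the nest does not pass. Above the head: spindle, red arm up to 170 mm, then a column with a lever up to 295 mm, all beyond the head (x above -45 mm) and on the side away from the robot.
- plunger: Orange plunger between the rails, block 10 x 34 x 13 mm, that the carrier's nose meets. Origin mid front face, x as the sealer's. It slides in along x to a solid stop, whose place differs each time and cannot be measured: face at sealer x = 30 to 50 mm when fully in. It has 8 to 12 mm to go at the start. No spring: drags with about 5 N, stays where pushed; then solid. Damaged above 22 N.
- carrier: Blue carrier plate, loose on the base plate, 180 x 70 x 16 mm, about 0.35 kg; origin at the centre of its underside, x towards its nose (which goes in first), z up. The nest is centred 50 mm ahead of the origin, the yellow grip tab 70 mm behind it. Loaded, it drags with 1 to 6 N on the base plate. It fits the rails with 1.5 mm to spare on each side.
- nest (a point): Centre of the floor of the round nest in the carrier: 54 mm across, 8 mm deep (the floor lies 8 mm above the carrier's underside), mouth chamfered by 2 mm; axes as the carrier's.
- tab (a point): Point in the yellow upright grip tab of the carrier, 40 mm above the carrier's underside (24 mm above the plate's upper face). The tab is 12 mm thick (along the carrier's y), 30 mm long (along x) and rises 41 mm over the plate; axes as the carrier's.
- pot_mid (a point): Centre of the white pot with a silver foil top and no yellow lid, a plain cylinder 50 mm across and 40 mm tall, about 0.09 kg, upright on the table at the start; the centre is 20 mm above its underside. Seated, its centre is 20 mm above the nest's floor and its lower 8 mm are in the nest.
- pot: The same pot; origin at the centre of its underside.
- pot_b: Bystander: the same kind of pot with a yellow lid 55 mm across, 46 mm tall; origin at the centre of its underside.
- pot_c: Bystander: another pot with a yellow lid, as above.
- lid: Bystander: yellow jar lid lying flat, 116 mm across, 18 mm high; origin at its underside.
- spatula: Bystander: spatula lying on the table; origin at its underside.
- collar: Bystander: aluminium ring 70 mm across, 14 mm high, lying flat; origin at its underside.

How it is judged:
By the outcome, as a careful person would: the job done as asked, in the order asked, and still so for the second after the job is handed in, with the robot touching nothing.
It also fails if it takes over 72 s, if anything falls off the work surface, if the arm or the gripper's body presses on something with over 40 N, if the wrist force passes 120 N, or if a joint passes its speed limit or range.

ROBOT

A 6-joint arm with a two-finger parallel gripper is mounted at the origin on the work surface. World frame = base frame: x ahead of the robot, y to its left, z up, the work surface at z = 0. Lengths are in m, angles in rad, forces in N, time in s.
With the tool pointing down it reaches from about 0.35 to 0.975 m from the base axis. Payload 4.9 kg.
Tool frame: the origin (TCP) lies at the very end of the fingers, on their centre line; the grasp point (between the pads) lies 19 mm behind it (pinch_z is the distance from the TCP to the grasp point, in m); z points along the fingers, y is the line along which they close (so a half turn about z gives the same grasp; the last joint's range is limited). The gripper opens to 85 mm and grips with 20 to 120 N. Pads are 22 mm wide; open, the fingers measure 114 mm over their backs; the gripper's body (76 mm by 85 mm) begins 54 mm behind the grasp point. The pads swing forward as they close: fully open they stand 13 mm farther back than shut.
Start: joints at [1.109, 0.053, 1.613, -0, 1.476, -0.119], TCP at [0.21, 0.589, 0.231] pointing down, gripper open.
Joint ranges: [-3.01, 3.01], [-1.01, 2.22], [0.06, 2.58], [-1.02, 4.17], [0.09, 2.62], [-3.14, 3.14]. Speed limits (rad/s): [2.57, 2.57, 3.14, 3.14, 3.14, 3.14].

INTERFACE

Orientations are given as a unit quaternion [w, x, y, z].
In Python, from plant import * gives the robot as it stands. The module is installed in compiled form; this text tells all that it offers.
- The arm moves only by the tool play_rows, never from a script. Its arguments are lists of equal length, an entry for each row: "linear": the shift along the world's x, y, z in m, a list of three; "turn": the turn about the world's z in degrees. A call has 1 to 8 rows; each row shifts and turns the commanded pose from where the row before left it; what a row does not reach is not made up. A row lasts 1/8 s, in which the tool goes at most 62.5 mm and 10.7 degrees, less where a joint would pass 70% of its speed; a pose out of reach is approached as far as the arm can. A call is refused whole if a number of a shift passes 0.0625 or a number of a turn 10.7, either way. A call with a gripper value outside its range is refused whole. "hand" is the finger opening in m, from 0 to 0.0854, set as the call begins (left out, the last holds). The fingers move at their own pace and stop on an object; the grip force is fixed at half the most. Time passes only in rows, so rows that do not move let the fingers close. It gives the time, the measured TCP pose, the force, the opening and the grip force at its end, in the units of the state.
- state(): the state, without advancing time (a new reading comes with each control period).
- grab_frame(name): name is "side" or "top" or "wrist"; returns the picture (420x560x3 uint8, red, green, blue); there is no depth.
- camera_info(name): a dict with "camera_matrix" (3x3 intrinsics, pixels), "distortion" ([k1, k2, p1, p2, k3] as OpenCV has them; the pictures are not rectified), "origin" and "attitude" of the camera in the world; the wrist camera has in their place "mount" (4x4, takes a point from camera to tool coordinates, whose origin is the TCP and whose axes are the flange's). Camera axes: x right, y down, z forward; pixel columns grow to the right and rows downward; lengths in m; the calibration is good to about 2 mm. A picture is of the moment at which its call begins: read the wrist's pose just before it. camera_info takes no time and is no camera call.
- job_done(): hands the job in; it is judged then, once.
Trained networks look in the newest picture that a camera, given by its name, has taken for a name from the list of things; names that differ only in an ending like _2 or _b are one class to them, and where a whole thing is asked for, a point or a joint stands for the part that bears it (a point fixed in the world has none). Each returns a list of dicts, best first, with "p" (0 to 1); they miss things now and then, are a little off and sometimes report something else, mostly with a low value. They report only what shows in the picture. A call takes as long as a camera call.
- trace(camera, thing): "region" (420x560 bool, what is visible of it) and "location" ([column, row] in pixels, amid what is visible of it).
The state is a dict: "time": time; "joint_pos": joint angles; "joint_vel": joint speeds; "joint_efforts": joint torques, N m; "tool_pos": TCP position; "tool_rot": TCP orientation; "contact_force": force on the tool from outside, world axes, zero at the start; "ft_torque": the same for the moment, N m; "gripper_width": opening from 0.0 (shut) to 1.0 (fully open); "grasp_force": force on a finger pad.
Only numpy, scipy, OpenCV 4.12 (cv2) and the standard library are available. Lean on these libraries where they do the work, as an engineer would, in place of code of your own. Each camera call takes 0.05 s, during which the arm holds its last target. There are 200 camera calls.

## Working session

There is one attempt and no reset: what is moved stays moved. The work goes in short steps, Python scripts to look and compute and a tool call to move; the robot and the scene stay as the last step left them, time stands still between calls to the robot, and variables do not carry over. Pictures are saved under pics/ and viewed, at most 10 in all, crops included, and the job is handed in when it is done.

Besides the shell and the picture viewer there is one more tool, called after ">>>" in YAML: its name, and indented under it one key for each argument. play_rows: Moves the arm, as the interface text tells. Its arguments: {"type":"object","properties":{"linear":{"type":"array","items":{"type":"array","items":{"type":"number"}}},"turn":{"type":"array","items":{"type":"number"}},"hand":{"type":"number"}},"required":["linear","turn"]}

```bash
mkdir -p pics; python3 - <<'E'
from plant import *
import cv2,numpy as np
for n in ("top","side"):
    im=grab_frame(n); cv2.imwrite(f"pics/{n}0.png",im[:,:,::-1])
    c=camera_info(n); print(n,{k:np.round(np.array(v),4).tolist() for k,v in c.items()})
    for t in ("sealer","carrier","tab","nest","plunger","pot_mid","pot","pot_b"):
        print(t,[(round(d["p"],2),np.round(d["location"],1).tolist(),int(d["region"].sum())) for d in trace(n,t)][:4])
print(np.round(np.array(camera_info("wrist")["mount"]),4).tolist()); s=state();print(s["time"],s["tool_rot"],s["contact_force"])
E
```

```text
top {'camera_matrix': [[428.802, 0.0, 277.0827], [0.0, 428.802, 214.9866], [0.0, 0.0, 1.0]], 'distortion': [0.0155, 0.0, 0.0, 0.0, 0.0], 'origin': [0.4352, 0.0268, 1.33], 'attitude': [0.0217, -0.7041, 0.7094, -0.0213]}
sealer [(0.55, [253.7, 178.2], 10841), (0.48, [398.2, 189.4], 262)]
carrier [(0.6, [306.6, 194.2], 1385)]
tab [(0.74, [309.6, 196.0], 1380)]
nest [(0.62, [395.5, 187.0], 285), (0.55, [308.9, 196.5], 1346)]
plunger [(0.62, [405.1, 232.0], 330)]
pot_mid [(0.58, [396.7, 187.7], 275)]
pot [(0.8, [143.8, 255.7], 323), (0.72, [394.4, 189.3], 299), (0.59, [404.3, 234.1], 320)]
pot_b [(0.8, [143.8, 255.7], 323), (0.72, [394.4, 189.3], 299), (0.59, [404.3, 234.1], 320)]
side {'camera_matrix': [[463.8851, 0.0, 271.8067], [0.0, 463.8851, 209.3765], [0.0, 0.0, 1.0]], 'distortion': [-0.0121, 0.0, 0.0, 0.0, 0.0], 'origin': [-0.0526, 1.169, 0.9138], 'attitude': [0.105, -0.1988, 0.8595, -0.459]}
sealer [(0.59, [217.2, 231.6], 5854)]
carrier []
tab [(0.47, [235.4, 247.3], 38)]
nest [(0.45, [251.9, 214.2], 103)]
plunger [(0.51, [232.8, 245.1], 42)]
pot_mid [(0.7, [187.8, 317.7], 1158)]
pot [(0.86, [242.6, 310.0], 354)]
pot_b [(0.86, [242.6, 310.0], 354)]
[[-0.0009, -0.9559, -0.2935, 0.0752], [1.0, -0.0008, -0.0006, -0.0007], [0.0003, -0.2935, 0.9559, -0.1433], [0.0, 0.0, 0.0, 1.0]]
0.9 [-4.48633558e-07  1.70560248e-01  9.85347249e-01  1.52164730e-05] [ 0.37727514  0.37289112 -0.5722498 ]
```

View pics/top0.png

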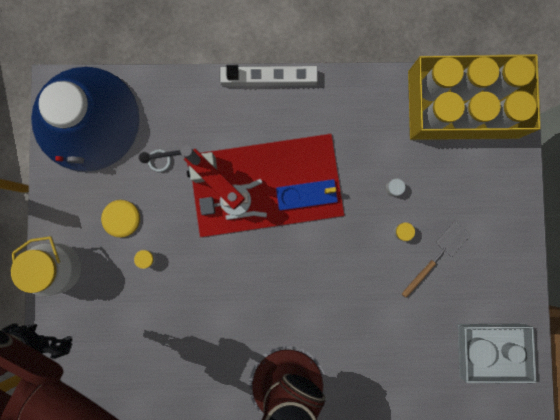

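View pics/side0.png

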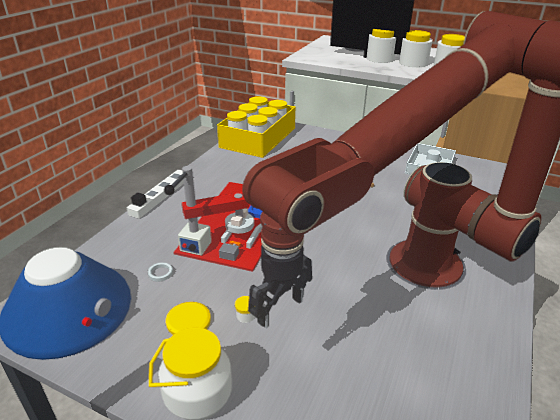

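The top view shows the foil pot at (397,188), the carrier at (308,195) with its tab at (331,190), and the head at about (236,200). Lidded pots are at (405,232) and (144,258). In the side view the arm hides most of the carrier. I'll compute rough positions next.

```bash
cat > h.py <<'E'
from plant import *
import cv2,numpy as np
from scipy.spatial.transform import Rotation as Rn
def R(q): return Rn.from_quat([q[1],q[2],q[3],q[0]]).as_matrix()
def pose(n,s=None):
    c=camera_info(n)
    if n!="wrist": return np.array(c["camera_matrix"]),np.array(c["distortion"]),R(c["attitude"]),np.array(c["origin"])
    s=s or state(); T=np.array(c["mount"]); Rt=R(s["tool_rot"])
    return np.array(c["camera_matrix"]),np.array(c["distortion"]),Rt@T[:3,:3],np.array(s["tool_pos"])+Rt@T[:3,3]
def p2w(P,uv,z):
    K,D,Rc,o=P; u=cv2.undistortPoints(np.array(uv,float).reshape(-1,1,2),K,D).reshape(-1,2)
    d=np.c_[u,np.ones(len(u))]@Rc.T
    return o+d*((z-o[2])/d[:,2])[:,None]
def w2p(P,X):
    K,D,Rc,o=P; X=(np.array(X,float).reshape(-1,3)-o)@Rc
    return cv2.projectPoints(X,np.zeros(3),np.zeros(3),K,D)[0].reshape(-1,2)
def mask(im,c):
    h=cv2.cvtColor(im,cv2.COLOR_RGB2HSV).astype(int); H,S,V=h[...,0],h[...,1],h[...,2]
    m={"red":((H<8)|(H>172))&(S>150)&(V>60),"blue":(H>100)&(H<130)&(S>120)&(V>50),"yellow":(H>18)&(H<35)&(S>150)&(V>90),"orange":(H>8)&(H<=17)&(S>150)&(V>90)}[c]
    return m.astype(np.uint8)*255
def tool():
    s=state(); Rt=R(s["tool_rot"]); print("t",s["time"],"tcp",np.round(s["tool_pos"],4),"yaw_y",round(np.degrees(np.arctan2(Rt[1,1],Rt[0,1])),2),"tilt",np.round(Rt[:2,2],4),"F",np.round(s["contact_force"],1),"w",round(s["gripper_width"],3),"g",round(s["grasp_force"],1),"q",np.round(s["joint_pos"],2)); return s
E
python3 - <<'E'
from h import *
P=pose("top"); im=cv2.imread("pics/top0.png")[:,:,::-1].copy()
tool()
print("pot",p2w(P,[397,187.5],.04),"tab",p2w(P,[331,190],.05), "head",p2w(P,[236,200],.06))
m=mask(im,"blue"); m[:,:250]=0;m[:120]=0
print(cv2.minAreaRect(cv2.findNonZero(m)))
b=cv2.boxPoints(cv2.minAreaRect(cv2.findNonZero(m))); print(b,p2w(P,b,.024))
m=mask(im,"red"); m[:,:185]=0; m[:,348:]=0; m[:130]=0; m[242:]=0
b=cv2.boxPoints(cv2.minAreaRect(cv2.findNonZero(m))); w=p2w(P,b,.008);print(b,w,np.linalg.norm(np.diff(w,axis=0),axis=1))
E
```

```text
t 0.9 tcp [0.2101 0.5886 0.2313] yaw_y 70.36 tilt [0. 0.] F [ 0.4  0.4 -0.6] w 1.007 g 0.0 q [ 1.11  0.05  1.61  0.    1.48 -0.12]
pot [[ 0.59419772 -0.33582417  0.04      ]] tab [[ 0.58701073 -0.13522048  0.05      ]] head [[0.55809609 0.14890684 0.06      ]]
((306.2900390625, 194.52999877929688), (22.627416610717773, 58.407020568847656), 81.8698959350586)
[[275.78003 187.46   ]
 [333.60004 179.2    ]
 [336.80005 201.59999]
 [278.98004 209.86   ]] [[ 0.59922229  0.03045846  0.024     ]
 [ 0.6233107  -0.14697166  0.024     ]
 [ 0.55432005 -0.15568906  0.024     ]
 [ 0.53035951  0.0211931   0.024     ]]
[[183.59581 150.5452 ]
 [330.77527 128.68686]
 [343.62292 215.19461]
 [196.44348 237.05295]] [[ 0.71896032  0.31673776  0.008     ]
 [ 0.78451622 -0.14265775  0.008     ]
 [ 0.51349412 -0.17830042  0.008     ]
 [ 0.44953739  0.27580007  0.008     ]] [0.46404937 0.27335578 0.4585823 ]
```

>>> play_rows:
  linear:
    - [0.025,-0.05,0]
    - [0.025,-0.05,0]
    - [0.025,-0.05,0]
    - [0.025,-0.05,0]
    - [0.025,-0.05,0]
    - [0.025,-0.05,0]
    - [0.025,-0.05,0]
    - [0.025,-0.05,0]
  turn: [-7.8,-7.8,-7.8,-7.8,-7.8,-7.8,-7.8,-7.8]

```text
time: 1.9
tool_pos: [0.4106, 0.187, 0.2316]
tool_rot: [0.0, 0.658, 0.753, 0.001]
contact_force: [1.2, 0.7, -0.0]
gripper_width: 1.0
grasp_force: 0.0
```

>>> play_rows:
  linear:
    - [0.02,-0.055,0]
    - [0.02,-0.055,0]
    - [0.02,-0.055,0]
    - [0.02,-0.055,0]
    - [0.02,-0.055,0]
    - [0.02,-0.055,0]
    - [0.02,-0.055,0]
    - [0.02,-0.055,0]
  turn: [0,0,0,0,0,0,0,0]

```text
time: 2.9
tool_pos: [0.5706, -0.2534, 0.2315]
tool_rot: [0.0, 0.656, 0.754, 0.0]
contact_force: [0.1, -0.5, -0.4]
gripper_width: 0.998
grasp_force: 0.0
```

>>> play_rows:
  linear:
    - [0.012,-0.04,0]
    - [0.01,-0.04,0]
    - [0,0,0]
    - [0,0,0]
  turn: [0,0,0,0]

```text
time: 3.4
tool_pos: [0.5919, -0.3309, 0.2311]
tool_rot: [-0.0, 0.656, 0.754, 0.0]
contact_force: [-0.1, -0.2, 0.5]
gripper_width: 1.001
grasp_force: 0.0
```

```bash
python3 - <<'E'
from h import *
s=tool();P=pose("wrist",s);im=grab_frame("wrist");cv2.imwrite("pics/w1.png",im[:,:,::-1])
for t in ("pot_mid","pot","tab"):
    for d in trace("wrist",t)[:3]: print(t,round(d["p"],2),d["location"],d["region"].sum(),p2w(P,d["location"],.03))
E
```

```text
t 3.4 tcp [ 0.5919 -0.3309  0.2311] yaw_y 7.96 tilt [-0.0004  0.0008] F [-0.1 -0.2  0.5] w 1.001 g 0.0 q [-0.62  0.18  1.48  0.    1.49 -0.76]
pot_mid 0.76 [282.2, 182.7] 1580 [[ 0.59134162 -0.33426469  0.03      ]]
pot 0.61 [287.4, 186.2] 1560 [[ 0.59811378 -0.33765889  0.03      ]]
pot 0.58 [170.4, 189.4] 2101 [[ 0.45916586 -0.36096704  0.03      ]]
tab 0.9 [304.8, 6.7] 1129 [[ 0.58900432 -0.15063846  0.03      ]]
tab 0.73 [86.3, 222.1] 3415 [[ 0.35679226 -0.41748766  0.03      ]]
```

View pics/w1.png

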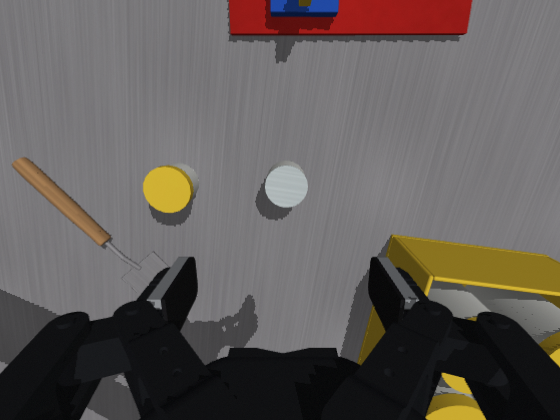

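The wrist view shows the foil top centred near (286,186), the lidded pot at (167,189), the spatula well clear, and the yellow crate at lower right. I'll fit the foil circle.

```bash
python3 - <<'E'
from h import *
s=tool();P=pose("wrist",s);im=cv2.imread("pics/w1.png")
g=cv2.GaussianBlur(cv2.cvtColor(im,cv2.COLOR_BGR2GRAY),(3,3),0)
c=cv2.HoughCircles(g[140:230,240:340],cv2.HOUGH_GRADIENT,1.2,30,param1=120,param2=12,minRadius=17,maxRadius=26)
for u,v,r in c[0][:3]: print(u+240,v+140,r,p2w(P,[u+240,v+140],.04))
w=np.array([[.594+.025*np.cos(a),-.336+.025*np.sin(a),.04] for a in np.linspace(0,6.28,40)]); print("expected r",np.ptp(w2p(P,w),axis=0)/2, w2p(P,[[.594,-.336,.04]]))
m=(im.min(2)>150).astype(np.uint8); m[:140]=0;m[230:]=0;m[:,:240]=0;m[:,340:]=0
print(cv2.minEnclosingCircle(cv2.findNonZero(m)),m.sum())
print("box",p2w(P,[390,240],.1))
E
```

```text
t 3.6 tcp [ 0.5921 -0.3302  0.2316] yaw_y 8.03 tilt [ 0.0002 -0.    ] F [ 0.8  0.5 -0.1] w 1.001 g 0.0 q [-0.62  0.17  1.48  0.    1.49 -0.76]
286.2 186.2 21.32 [[ 0.59658868 -0.33514236  0.04      ]]
expected r [21.40137391 20.84304694] [[283.90158433 186.60914255]]
((286.09503173828125, 185.4786834716797), 21.456573486328125) 1400
box [[ 0.70599819 -0.36188064  0.1       ]]
```

>>> play_rows:
  linear:
    - [0.0045,-0.0045,-0.03]
    - [0,0,-0.04]
    - [0,0,-0.04]
    - [0,0,-0.04]
    - [0,0,-0.035]
    - [0,0,-0.02]
    - [0,0,-0.012]
    - [0,0,0]
  turn: [0,0,0,0,0,0,0,0]

```text
time: 4.6
tool_pos: [0.5966, -0.3357, 0.0143]
tool_rot: [-0.0, 0.656, 0.755, -0.0]
contact_force: [-0.6, 0.2, 0.3]
gripper_width: 1.002
grasp_force: 0.0
```

>>> play_rows:
  linear:
    - [0,0,0]
    - [0,0,0]
    - [0,0,0]
    - [0,0,0]
    - [0,0,0]
    - [0,0,0]
  turn: [0,0,0,0,0,0]
  hand: 0.03

```text
time: 5.35
tool_pos: [0.5978, -0.3368, 0.0163]
tool_rot: [0.002, 0.656, 0.754, 0.0]
contact_force: [0.5, 0.1, 6.8]
gripper_width: 0.571
grasp_force: 62.6
```

>>> play_rows:
  linear:
    - [0,0,0.015]
    - [0,0,0.035]
    - [0,0,0.055]
    - [0,0,0.055]
    - [0,0.01,0.055]
    - [-0.002,0.03,0]
    - [-0.002,0.04,0]
    - [-0.002,0.04,0]
  turn: [0,0,0,0,0,0,0,0]

```text
time: 6.35
tool_pos: [0.59, -0.2147, 0.2296]
tool_rot: [-0.0, 0.657, 0.754, 0.0]
contact_force: [0.2, -0.1, -0.8]
gripper_width: 0.566
grasp_force: 62.0
```

>>> play_rows:
  linear:
    - [-0.002,0.04,0]
    - [-0.002,0.04,0]
    - [-0.002,0.04,0]
    - [-0.002,0.025,0]
    - [-0.002,0.01,0]
    - [0,0,0]
    - [0,0,0]
    - [0,0,0]
  turn: [0,0,0,0,0,0,0,0]

```text
time: 7.35
tool_pos: [0.5806, -0.0618, 0.2292]
tool_rot: [-0.0, 0.657, 0.754, -0.0]
contact_force: [-0.3, -0.5, -0.9]
gripper_width: 0.561
grasp_force: 62.0
```

```bash
python3 - <<'E'
from h import *
s=tool();P=pose("wrist",s);im=grab_frame("wrist");cv2.imwrite("pics/w2.png",im[:,:,::-1])
for c,z in (("blue",.024),("yellow",.065),("orange",.02)):
    m=mask(im,c); k=cv2.connectedComponentsWithStats(m)
    for i in range(1,k[0]):
        if k[2][i,4]>60:
            q=cv2.findNonZero((k[1]==i).astype(np.uint8)); r=cv2.minAreaRect(q); print(c,k[2][i],r); b=cv2.boxPoints(r); print(p2w(P,b,z).round(4).tolist())
E
```

```text
t 7.35 tcp [ 0.5806 -0.0618  0.2292] yaw_y 7.89 tilt [-0.0002 -0.0001] F [-0.3 -0.5 -0.9] w 0.561 g 62.0 q [-0.23 -0.04  1.71 -0.    1.47 -0.37]
blue [ 249  102   62  115 6341] ((279.5, 159.0), (60.99999237060547, 113.99998474121094), 0.0)
[[0.5448, -0.1142, 0.024], [0.5309, 0.02, 0.024], [0.5984, 0.0293, 0.024], [0.6205, -0.1038, 0.024]]
yellow [151 354  29  37 742] ((170.6846160888672, 372.9769287109375), (27.890445709228516, 36.134788513183594), 37.87498474121094)
[[0.439, -0.3458, 0.065], [0.4669, -0.2948, 0.065], [0.4963, -0.3188, 0.065], [0.4688, -0.3717, 0.065]]
yellow [394 391  55  29 735] ((422.8044738769531, 402.7945556640625), (59.52435302734375, 19.91180992126465), 39.289405822753906)
[[0.7676, -0.3232, 0.065], [0.7777, -0.295, 0.065], [0.8582, -0.351, 0.065], [0.8493, -0.3818, 0.065]]
```

View pics/w2.png

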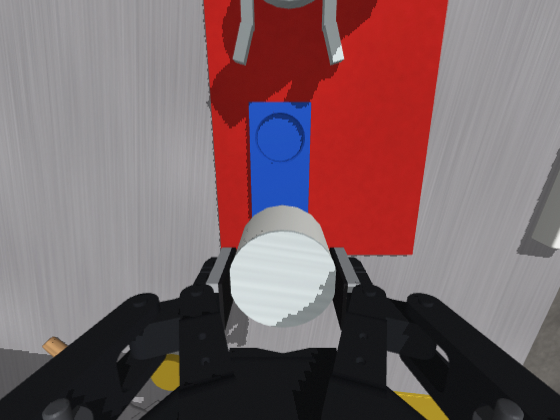

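The wrist view shows the nest mouth at about (280,138) and the pot held level at (283,273). The rail flares start at (238,63) and (343,60). I'll measure these now.

```bash
python3 - <<'E'
from h import *
s=tool();P=pose("wrist",s);im=cv2.imread("pics/w2.png"); g=cv2.GaussianBlur(cv2.cvtColor(im,cv2.COLOR_BGR2GRAY),(3,3),0)
def circ(x0,x1,y0,y1,a,b,z,p2=12):
    c=cv2.HoughCircles(g[y0:y1,x0:x1],cv2.HOUGH_GRADIENT,1,30,param1=80,param2=p2,minRadius=a,maxRadius=b)
    if c is None: print("none"); return
    for u,v,r in c[0][:2]: print("circ",u+x0,v+y0,r,p2w(P,[u+x0,v+y0],z).round(4))
circ(245,315,105,175,20,28,.024); circ(210,350,200,340,45,58,s["tool_pos"][2]+.0237)
rgb=im[:,:,::-1].copy(); m=mask(rgb,"blue")
for r in (108,120,140,160,180,200):
    c=np.flatnonzero(m[r]); c=c[(c>230)&(c<330)]; w=p2w(P,[[c[0]-.5,r],[c[-1]+.5,r]],.024); print(r,c[0],c[-1],w[:,:2].round(4).tolist())
red=mask(rgb,"red")
L=[]; Rr=[]
for r in range(90,240,10):
    c=np.flatnonzero(red[r]); L.append([c[0]-.5,r]); Rr.append([c[-1]+.5,r])
for E in (L,Rr):
    w=p2w(P,E,.008)[:,:2]; vx,vy,x0,y0=cv2.fitLine(w.astype(np.float32),cv2.DIST_HUBER,0,.001,.001).ravel(); print("edge",np.degrees(np.arctan2(vy,vx))%180,x0,y0)
print("rails z.028",p2w(P,[[252,18],[241,62],[328,15],[336,62]],.028).round(4).tolist())
cv2.imwrite("pics/w2c.png",cv2.resize(im[0:180,200:380],None,fx=3.3,fy=3.3,interpolation=cv2.INTER_CUBIC))
E
```

```text
t 7.4 tcp [ 0.5806 -0.0617  0.2293] yaw_y 7.89 tilt [-0.0001 -0.0001] F [ 0.4  0.4 -0.3] w 0.57 g 62.0 q [-0.23 -0.04  1.71 -0.    1.47 -0.37]
circ 279.5 136.5 25.0 [[ 0.5697 -0.0125  0.024 ]]
circ 282.5 271.5 56.3 [[ 0.5792 -0.056   0.253 ]]
108 249 310 [[0.531, 0.0137], [0.6, 0.0232]]
120 249 310 [[0.5323, 0.0008], [0.6022, 0.0104]]
140 250 309 [[0.5357, -0.0212], [0.6047, -0.0117]]
160 250 309 [[0.5381, -0.0443], [0.6085, -0.0346]]
180 251 308 [[0.5418, -0.0681], [0.6112, -0.0585]]
200 251 307 [[0.5445, -0.0931], [0.6141, -0.0835]]
edge 97.95287 0.49450475 -0.05878492
edge 98.04687 0.75178427 -0.016988352
rails z.028 [[0.526, 0.1012, 0.028], [0.5187, 0.0589, 0.028], [0.6026, 0.1144, 0.028], [0.6189, 0.0726, 0.028]]
```

View pics/w2c.png

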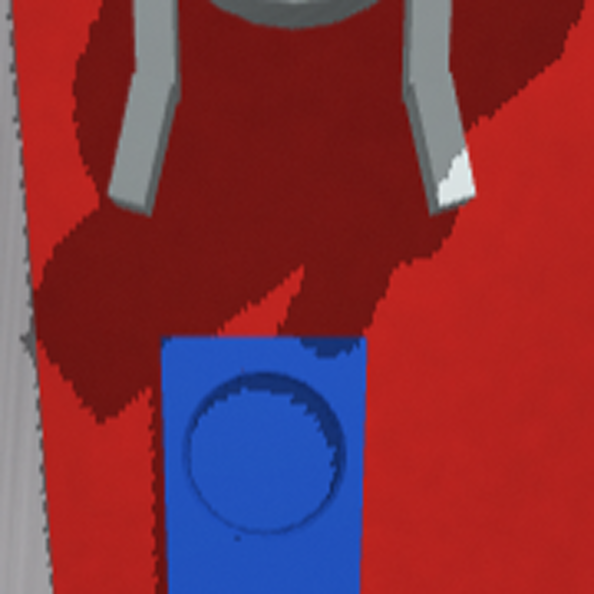

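```bash
python3 - <<'E'
from h import *
from scipy.optimize import least_squares
s=tool();P=pose("wrist",s);im=cv2.imread("pics/w2.png").astype(int)
for v in (215,225,240,270,300): print(v,im[v,283].tolist(),im[v,240].tolist())
m=((im[...,0]>=im[...,2])&(im.min(2)>110)).astype(np.uint8); m[:200]=0;m[345:]=0;m[:,:215]=0;m[:,350:]=0
k=cv2.connectedComponentsWithStats(m); i=1+np.argmax(k[2][1:,4]); print(k[2][i])
c=cv2.findContours((k[1]==i).astype(np.uint8),cv2.RETR_EXTERNAL,cv2.CHAIN_APPROX_NONE)[0]
c=max(c,key=len).reshape(-1,2); c=cv2.convexHull(c).reshape(-1,2)
t=s["tool_pos"]
w0=None
f=lambda p: np.linalg.norm(p2w(P,c,t[2]+p[2])[:,:2]-p[:2],axis=1)-.025
r=least_squares(f,[t[0],t[1],.0237],loss="soft_l1",f_scale=.0005); print("offset",(r.x[:2]-t[:2]).round(4),r.x[2],np.abs(r.fun).max())
E
```

```text
t 7.4 tcp [ 0.5806 -0.0617  0.2293] yaw_y 7.89 tilt [-0.0001 -0.0001] F [ 0.4  0.4 -0.3] w 0.57 g 62.0 q [-0.23 -0.04  1.71 -0.    1.47 -0.37]
215 [169, 172, 172] [31, 35, 179]
225 [170, 173, 173] [29, 32, 175]
240 [214, 214, 205] [100, 104, 125]
270 [223, 222, 213] [217, 216, 208]
300 [222, 222, 213] [219, 218, 209]
[  230   229   111   116 10527]
offset [-0.0012  0.0116] 0.052656628432305425 0.0055524397814379
```

```bash
python3 - <<'E'
from h import *
from scipy.optimize import least_squares
s=state();P=pose("wrist",s);im=cv2.imread("pics/w2.png").astype(int)
m=((im[...,0]>im[...,2]+5)&(im.min(2)>150)).astype(np.uint8); m[:200]=0;m[345:]=0;m[:,:225]=0;m[:,342:]=0
m=cv2.morphologyEx(m,cv2.MORPH_OPEN,np.ones((5,5),np.uint8))
c=cv2.convexHull(cv2.findNonZero(m)).reshape(-1,2); print(c.min(0),c.max(0),len(c))
c=c[~((c[:,0]>295)&(c[:,1]>285))]
t=s["tool_pos"]
for free in (0,1):
    f=lambda p: np.linalg.norm(p2w(P,c,t[2]+(p[2] if free else .0237))[:,:2]-p[:2],axis=1)-.025
    r=least_squares(f,[t[0],t[1],.0237],loss="soft_l1",f_scale=.0005); print("offset",(r.x[:2]-t[:2]).round(4),r.x[2],np.abs(r.fun).max())
E
```

```text
[230 231] [334 325] 38
offset [-0.0008  0.0007] 0.0237 0.0008024903167005402
offset [-0.0007  0.001 ] 0.024125349515228926 0.0009271056009310386
```

>>> play_rows:
  linear:
    - [-0.0043,0.022,0]
    - [-0.005,0.025,0]
    - [0,0,-0.04]
    - [0,0,-0.05]
    - [0,0,-0.05]
    - [0,0,-0.03]
    - [0,0,-0.014]
    - [0,0,0]
  turn: [0,0,0,0,0,0,0,0]

```text
time: 8.4
tool_pos: [0.5709, -0.0134, 0.0449]
tool_rot: [-0.001, 0.656, 0.755, -0.0]
contact_force: [-0.1, 0.1, -0.6]
gripper_width: 0.567
grasp_force: 62.0
```

>>> play_rows:
  linear:
    - [0,0,-0.002]
    - [0,0,-0.002]
    - [0,0,-0.002]
    - [0,0,-0.002]
    - [0,0,-0.002]
    - [0,0,0]
  turn: [0,0,0,0,0,0]

```text
time: 9.15
tool_pos: [0.571, -0.0139, 0.035]
tool_rot: [-0.0, 0.656, 0.754, -0.0]
contact_force: [-0.1, -0.5, -1.0]
gripper_width: 0.562
grasp_force: 62.0
```

>>> play_rows:
  linear:
    - [0,0,-0.001]
    - [0,0,-0.001]
    - [0,0,-0.0005]
    - [0,0,0]
  turn: [0,0,0,0]

```text
time: 9.65
tool_pos: [0.5712, -0.0139, 0.0327]
tool_rot: [-0.0, 0.656, 0.754, -0.0]
contact_force: [-0.1, -0.1, -1.2]
gripper_width: 0.561
grasp_force: 62.0
```

>>> play_rows:
  linear:
    - [0,0,-0.0005]
    - [0,0,-0.0005]
    - [0,0,0]
  turn: [0,0,0]

```text
time: 10.02
tool_pos: [0.5714, -0.0139, 0.0324]
tool_rot: [-0.0, 0.656, 0.754, -0.0]
contact_force: [-2.9, 1.0, 4.9]
gripper_width: 0.568
grasp_force: 62.4
```

>>> play_rows:
  linear:
    - [0,0,0]
    - [0,0,0]
    - [0,0,0]
    - [0,0,0]
  turn: [0,0,0,0]
  hand: 0.075

```text
time: 10.52
tool_pos: [0.5712, -0.0139, 0.0317]
tool_rot: [-0.0, 0.656, 0.754, -0.0]
contact_force: [0.3, -0.2, 0.4]
gripper_width: 0.884
grasp_force: 0.0
```

>>> play_rows:
  linear:
    - [0,0,0.01]
    - [0,0,0.03]
    - [0,0,0.04]
    - [0,0,0.04]
    - [0.002,-0.02,0.04]
    - [0.004,-0.03,0.03]
    - [0,0,0]
    - [0,0,0]
  turn: [0,0,0,0,0,0,0,0]

```text
time: 11.52
tool_pos: [0.5767, -0.0634, 0.221]
tool_rot: [-0.001, 0.656, 0.754, -0.0]
contact_force: [-0.5, 0.8, 0.7]
gripper_width: 0.877
grasp_force: 0.0
```

```bash
python3 - <<'E'
from h import *
from scipy.optimize import least_squares
s=tool();P=pose("wrist",s);im=grab_frame("wrist");cv2.imwrite("pics/w3.png",im[:,:,::-1])
b=im[:,:,::-1].astype(int)
m=mask(im,"blue")
for r in range(100,260,20):
    c=np.flatnonzero(m[r]); c=c[(c>200)&(c<350)]
    if len(c): w=p2w(P,[[c[0]-.5,r],[c[-1]+.5,r]],.024); print(r,c[0],c[-1],w[:,:2].round(4).tolist())
y=mask(im,"yellow"); k=cv2.connectedComponentsWithStats(y)
for i in range(1,k[0]):
    if k[2][i,4]>60: print("yellow",k[2][i],cv2.minAreaRect(cv2.findNonZero((k[1]==i).astype(np.uint8))))
uv=w2p(P,[[.5705,-.014,.056]])[0]; print("pot top expected",uv)
g=cv2.cvtColor(im,cv2.COLOR_RGB2GRAY); x0,y0=(uv-45).astype(int)
c=cv2.HoughCircles(cv2.GaussianBlur(g[max(y0,0):y0+90,x0:x0+90],(3,3),0),cv2.HOUGH_GRADIENT,1,30,param1=80,param2=10,minRadius=20,maxRadius=30)
for u,v,r in c[0][:2]: print(u+x0,v+max(y0,0),r,p2w(P,[u+x0,v+max(y0,0)],.056).round(4))
E
```

```text
t 11.525 tcp [ 0.5767 -0.0634  0.221 ] yaw_y 7.96 tilt [-0.0012  0.0008] F [-0.5  0.8  0.7] w 0.877 g 0.0 q [-0.24 -0.05  1.73  0.    1.46 -0.38]
120 252 314 [[0.5323, -0.0], [0.6016, 0.0096]]
140 253 314 [[0.5358, -0.0215], [0.6053, -0.0119]]
160 253 313 [[0.5382, -0.044], [0.608, -0.0343]]
180 254 312 [[0.5419, -0.0673], [0.6108, -0.0577]]
200 254 312 [[0.5446, -0.0917], [0.6149, -0.0819]]
220 255 311 [[0.5486, -0.1169], [0.6179, -0.1073]]
240 255 310 [[0.5515, -0.1434], [0.6211, -0.1337]]
yellow [278 226  11  37 368] ((283.0, 244.0), (36.0, 10.0), 90.0)
yellow [ 411  398   63   22 1001] ((442.04437255859375, 410.62286376953125), (63.44479751586914, 20.155115127563477), 6.709836959838867)
pot top expected [283.90404828 139.89114246]
284.5 138.5 25.0 [[ 0.5709 -0.0125  0.056 ]]
```

View pics/w3.png

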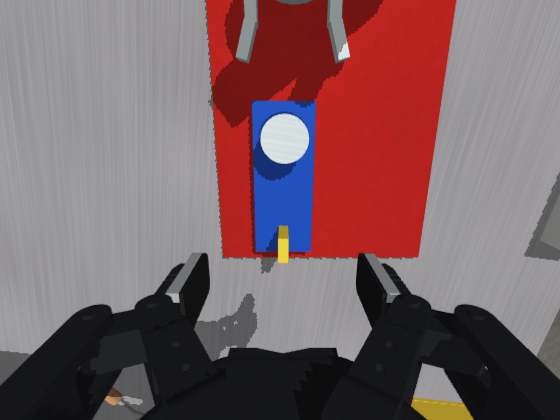

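The pot is seated upright in the nest, with its foil at (284,139). The tab is at (283,232). I'll look closer at the rail mouth before sliding.

>>> play_rows:
  linear:
    - [-0.004,0.028,0.01]
    - [-0.004,0.03,0]
    - [0,0,0]
    - [0,0,0]
    - [0,0,0]
  turn: [0,0,0,0,0]

```text
time: 12.2
tool_pos: [0.569, -0.0064, 0.2311]
tool_rot: [-0.0, 0.657, 0.754, -0.0]
contact_force: [-1.0, -0.3, 0.4]
gripper_width: 0.878
grasp_force: 0.0
```

```bash
python3 - <<'E'
from h import *
s=tool();P=pose("wrist",s);im=grab_frame("wrist");cv2.imwrite("pics/w4.png",im[:,:,::-1])
np.save("w4.npy",np.r_[s["tool_pos"],s["tool_rot"]])
cv2.imwrite("pics/w4c.png",cv2.resize(im[0:150,190:390,::-1],None,fx=4,fy=4,interpolation=cv2.INTER_CUBIC))
E
```

```text
t 12.2 tcp [ 0.569  -0.0064  0.2311] yaw_y 7.93 tilt [-0.0012 -0.0001] F [-1.  -0.3  0.4] w 0.878 g 0.0 q [-0.14 -0.08  1.74 -0.    1.48 -0.28]
```

View pics/w4c.png

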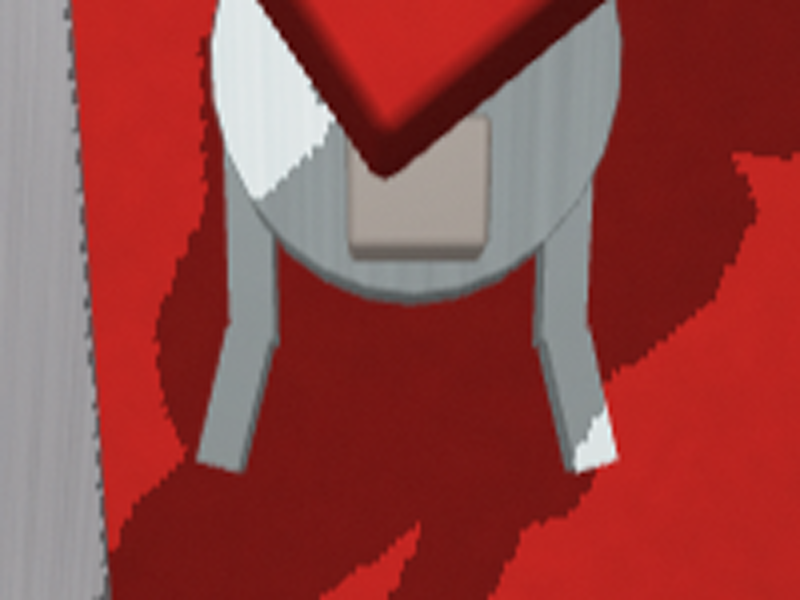

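The crop shows the left rail's inner mouth corner at about (258,85) and the right one at about (325.5,85) in full-image pixels, with the head at the top. I'll compute the rail centre line.

```bash
python3 - <<'E'
from h import *
a=np.load("w4.npy"); P=pose("wrist",dict(tool_pos=a[:3],tool_rot=a[3:]))
th=np.radians(98.0); u=np.array([np.cos(th),np.sin(th)]); n=np.array([-u[1],u[0]])
f=lambda p,z:p2w(P,[[190+p[0]/4,p[1]/4]],z)[0,:2]
for nm,p,z in (("Ltop",(273,335),.028),("Lbot",(278,342),.008),("Rtop",(545,335),.028),("Rbot",(534,342),.008),("Ltop2",(270,245),.028),("Rtop2",(545,245),.028),("Lbot2",(276,245),.008),("Rbot2",(540,260),.008),("flL",(243,471),.028),("flR",(573,471),.028),("headL",(211,60),.06),("headR",(621,60),.06),("headbot",(413,304),.06)):
    w=f(p,z); print(nm,w.round(4),"u",round(w@u,4),"n",round(w@n,4))
im=cv2.imread("pics/w4.png")[:,:,::-1].copy(); m=mask(im,"blue"); red=mask(im,"red")
for r in range(165,300,15):
    c=np.flatnonzero(m[r]); c=c[(c>200)&(c<350)]
    if len(c): w=p2w(P,[[c[0]-.5,r],[c[-1]+.5,r]],.024)[:,:2]; print(r,(w@n).round(4),(w@n).mean().round(4))
L=[];R2=[]
for r in range(20,260,10):
    c=np.flatnonzero(red[r]); L.append([c[0]-.5,r]);R2.append([c[-1]+.5,r])
for E in (L,R2):
    w=p2w(P,E,.008)[:,:2]; vx,vy,x0,y0=cv2.fitLine(w.astype(np.float32),cv2.DIST_HUBER,0,.001,.001).ravel(); print("edge",np.degrees(np.arctan2(vy,vx))%180,np.median(w@n))
im=cv2.imread("pics/w3.png")[:,:,::-1].copy(); y=mask(im,"yellow"); 
P=pose("wrist",dict(tool_pos=np.array([.5767,-.0634,.221]),tool_rot=a[3:]))
w=p2w(P,[[283,226],[283,238],[283,263]],.065); print("tab top",w.round(4).tolist(),(w[:,:2]@u),(w[:,:2]@n)); print(np.flatnonzero(y[:300,230].sum()),[np.flatnonzero(y[r,250:320])+250 for r in (230,240,250)])
E
```

```text
Ltop [0.5273 0.0955] u 0.0212 n -0.5355
Lbot [0.5272 0.0954] u 0.0211 n -0.5354
Rtop [0.6009 0.1056] u 0.021 n -0.6098
Rbot [0.6006 0.1056] u 0.021 n -0.6094
Ltop2 [0.524  0.1176] u 0.0435 n -0.5353
Rtop2 [0.5969 0.1276] u 0.0433 n -0.6088
Lbot2 [0.5237 0.1207] u 0.0466 n -0.5354
Rbot2 [0.5984 0.1271] u 0.0426 n -0.6103
flL [0.523 0.059] u -0.0144 n -0.5261
flR [0.6151 0.0717] u -0.0146 n -0.6191
headL [0.5092 0.1499] u 0.0776 n -0.5251
headR [0.6038 0.1629] u 0.0773 n -0.6206
headbot [0.5635 0.1046] u 0.0252 n -0.5726
165 [-0.5271 -0.5976] -0.5624
180 [-0.5278 -0.5969] -0.5624
195 [-0.5272 -0.5974] -0.5623
210 [-0.5266 -0.5967] -0.5617
225 [-0.5273 -0.5972] -0.5623
240 [-0.5267 -0.5965] -0.5616
255 [-0.5261 -0.597 ] -0.5615
270 [-0.5267 -0.5962] -0.5615
285 [-0.5261 -0.5967] -0.5614
edge 98.04782 -0.4816007629680538
edge 98.00467 -0.741811449986138
tab top [[0.5821, -0.1044, 0.065], [0.584, -0.1184, 0.065], [0.5883, -0.1488, 0.065]] [-0.18441487 -0.19855235 -0.22921012] [-0.56190558 -0.56188156 -0.56182945]
[] [array([279, 280, 281, 282, 283, 284, 285, 286, 287]), array([278, 279, 280, 281, 282, 283, 284, 285, 286, 287]), array([278, 279, 280, 281, 282, 283, 284, 285, 286, 287])]
```

>>> play_rows:
  linear:
    - [0.006,-0.042,0]
    - [0.006,-0.042,0]
    - [0.0052,-0.0428,0]
    - [0,0,-0.03]
    - [0,0,-0.04]
    - [0,0,-0.04]
    - [0,0,-0.03]
    - [0,0,0]
  turn: [0,0,0,0,0,0,0,0]
  hand: 0.06

```text
time: 13.25
tool_pos: [0.5841, -0.1325, 0.0884]
tool_rot: [-0.003, 0.657, 0.754, -0.001]
contact_force: [-0.1, 0.1, 0.1]
gripper_width: 0.704
grasp_force: 0.0
```

```bash
python3 - <<'E'
from h import *
s=tool();P=pose("wrist",s);im=grab_frame("wrist");cv2.imwrite("pics/w5.png",im[:,:,::-1])
E
```

```text
t 13.25 tcp [ 0.5841 -0.1325  0.0884] yaw_y 7.91 tilt [-0.0063  0.0022] F [-0.1  0.1  0.1] w 0.704 g 0.0 q [-0.35  0.12  1.79 -0.    1.24 -0.49]
```

View pics/w5.png

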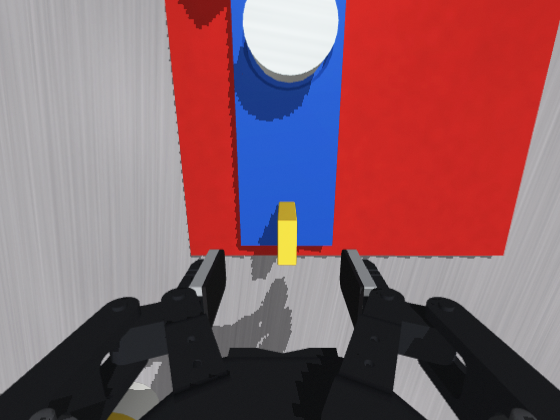

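The tab's top is at (287,245), centred between the fingers, and the tool was still settling about 2 mm. I'll descend and grip.

>>> play_rows:
  linear:
    - [0,0,-0.02]
    - [0,0,-0.02]
    - [0,0,-0.013]
    - [0,0,-0.006]
    - [0,0,0]
    - [0,0,0]
  turn: [0,0,0,0,0,0]

```text
time: 14.05
tool_pos: [0.587, -0.1328, 0.0335]
tool_rot: [0.001, 0.656, 0.754, 0.0]
contact_force: [-0.0, -0.1, 0.0]
gripper_width: 0.702
grasp_force: 0.0
```

>>> play_rows:
  linear:
    - [0,0,0]
    - [0,0,0]
    - [0,0,0]
    - [0,0,0]
    - [0,0,0]
    - [0,0,0]
    - [0,0,0]
    - [0,0,0]
  turn: [0,0,0,0,0,0,0,0]
  hand: 0.0

```text
time: 15.05
tool_pos: [0.5868, -0.1328, 0.0332]
tool_rot: [0.0, 0.656, 0.754, 0.0]
contact_force: [-0.8, 0.1, 3.7]
gripper_width: 0.132
grasp_force: 59.3
```

>>> play_rows:
  linear:
    - [0.0015,0.0043,0]
    - [0.0015,0.0043,0]
    - [0.0015,0.0042,0]
    - [0.0015,0.0043,0]
    - [0.0015,0.0042,0]
    - [0,0,0]
    - [0,0,0]
  turn: [0,0,0,0,0,0,0]

```text
time: 15.92
tool_pos: [0.5942, -0.1121, 0.0333]
tool_rot: [0.001, 0.656, 0.755, -0.001]
contact_force: [-0.6, -3.3, 5.5]
gripper_width: 0.13
grasp_force: 59.5
```

```bash
cat >> h.py <<'E'
th=np.radians(98.0); U=np.array([np.cos(th),np.sin(th)]); N=np.array([-U[1],U[0]])
def uf():
    s=tool(); t=np.array(s["tool_pos"])[:2]; F=np.array(s["contact_force"]); print("u",round(t@U,4),"n",round(t@N,4),"Fu",round(F[:2]@U,2),"Fn",round(F[:2]@N,2),"Tq",np.round(s["ft_torque"],2)); return s
E
python3 - <<'E'
from h import *
s=uf();P=pose("wrist",s);im=grab_frame("wrist");cv2.imwrite("pics/w6.png",im[:,:,::-1])
m=mask(im,"blue"); pt=[[],[]]
for r in range(60,230,10):
    c=np.flatnonzero(m[r]); c=c[(c>200)&(c<370)]
    if len(c)>20:
        w=p2w(P,[[c[0]-.5,r],[c[-1]+.5,r]],.024)[:,:2]
        for i in (0,1): pt[i].append(w[i])
for p in pt:
    p=np.array(p); vx,vy,x0,y0=cv2.fitLine(p.astype(np.float32),cv2.DIST_HUBER,0,.001,.001).ravel(); print(np.degrees(np.arctan2(vy,vx))%180,np.median(p@N))
E
```

```text
t 15.925 tcp [ 0.5942 -0.1121  0.0333] yaw_y 7.99 tilt [ 0.0003 -0.0016] F [-0.6 -3.3  5.5] w 0.13 g 59.5 q [-0.31  0.2   1.8  -0.    1.14 -0.45]
u -0.1937 n -0.5728 Fu -3.22 Fn 1.01 Tq [-0.43  0.2   0.16]
97.91565 -0.5369013542691978
98.05538 -0.6072061446537994
```

>>> play_rows:
  linear:
    - [-0.0008,0.006,0.0003]
    - [-0.0008,0.006,0]
    - [-0.0008,0.006,0]
    - [-0.0008,0.006,0]
    - [-0.0008,0.006,0]
    - [-0.0008,0.006,0]
    - [-0.0008,0.005,0]
    - [0,0,0]
  turn: [0,0,0,0,0,0,0,0]

```text
time: 16.98
tool_pos: [0.5884, -0.0695, 0.0332]
tool_rot: [-0.0, 0.656, 0.755, 0.0]
contact_force: [0.3, -1.4, 4.5]
gripper_width: 0.132
grasp_force: 59.5
```

```bash
python3 -c "
from h import *
uf()"
```

```text
t 16.975 tcp [ 0.5884 -0.0695  0.0332] yaw_y 7.99 tilt [0.    0.001] F [ 0.3 -1.4  4.5] w 0.132 g 59.5 q [-0.24  0.18  1.83  0.    1.13 -0.38]
u -0.1507 n -0.573 Fu -1.44 Fn -0.05 Tq [-0.31 -0.07  0.04]
```

>>> play_rows:
  linear:
    - [-0.0005,0.003,0]
    - [-0.0005,0.003,0]
    - [-0.0005,0.003,0]
    - [-0.0004,0.003,0]
    - [-0.0004,0.003,0]
    - [-0.0004,0.003,0]
    - [-0.0004,0.003,0]
    - [-0.0004,0.003,0]
  turn: [0,0,0,0,0,0,0,0]

```text
time: 17.98
tool_pos: [0.585, -0.0467, 0.0332]
tool_rot: [0.0, 0.656, 0.754, -0.0]
contact_force: [1.1, -5.2, 3.9]
gripper_width: 0.132
grasp_force: 59.4
```

```bash
python3 -c "
from h import *
uf()"
```

```text
t 17.975 tcp [ 0.585  -0.0467  0.0332] yaw_y 7.95 tilt [ 0.0003 -0.0008] F [ 1.1 -5.2  3.9] w 0.132 g 59.4 q [-0.21  0.17  1.84 -0.    1.13 -0.34]
u -0.1277 n -0.5728 Fu -5.26 Fn -0.32 Tq [-0.78 -0.07 -0.02]
```

>>> play_rows:
  linear:
    - [-0.0007,0.005,0]
    - [-0.0007,0.005,0]
    - [-0.0007,0.005,0]
    - [-0.0007,0.005,0]
    - [-0.0007,0.005,0]
    - [-0.0007,0.005,0]
    - [-0.0007,0.005,0]
    - [-0.0006,0.004,0]
  turn: [0,0,0,0,0,0,0,0]

```text
time: 18.98
tool_pos: [0.5795, -0.0077, 0.0333]
tool_rot: [0.0, 0.656, 0.754, -0.0]
contact_force: [1.6, -5.2, 4.0]
gripper_width: 0.129
grasp_force: 59.4
```

```bash
python3 -c "
from h import *
uf()"
```

```text
t 18.975 tcp [ 0.5795 -0.0077  0.0333] yaw_y 7.95 tilt [ 0.0002 -0.0009] F [ 1.6 -5.2  4. ] w 0.129 g 59.4 q [-0.14  0.15  1.86 -0.    1.13 -0.28]
u -0.0883 n -0.5728 Fu -5.43 Fn -0.9 Tq [-0.79 -0.15  0.05]
```

>>> play_rows:
  linear:
    - [-0.0003,0.002,0]
    - [-0.0003,0.002,0]
    - [-0.0003,0.002,0]
    - [-0.0003,0.002,0]
    - [-0.0003,0.002,0]
    - [-0.0003,0.002,0]
    - [-0.0003,0.002,0]
    - [-0.0003,0.002,0]
  turn: [0,0,0,0,0,0,0,0]

```text
time: 19.98
tool_pos: [0.5771, 0.0082, 0.0332]
tool_rot: [0.0, 0.656, 0.754, -0.0]
contact_force: [0.3, -5.9, 5.1]
gripper_width: 0.131
grasp_force: 59.4
```

>>> play_rows:
  linear:
    - [-0.0001,0.001,0]
    - [-0.0002,0.001,0]
    - [-0.0001,0.001,0]
    - [-0.0001,0.001,0]
  turn: [0,0,0,0]

```text
time: 20.48
tool_pos: [0.5765, 0.0121, 0.0332]
tool_rot: [0.0, 0.656, 0.754, -0.0]
contact_force: [0.6, -5.6, 4.3]
gripper_width: 0.129
grasp_force: 59.4
```

>>> play_rows:
  linear:
    - [-0.0001,0.001,0]
    - [-0.0002,0.001,0]
    - [-0.0001,0.001,0]
    - [-0.0001,0.001,0]
  turn: [0,0,0,0]

```text
time: 20.98
tool_pos: [0.576, 0.0161, 0.0333]
tool_rot: [0.0, 0.656, 0.754, -0.0]
contact_force: [0.3, -5.3, 4.6]
gripper_width: 0.127
grasp_force: 59.4
```

>>> play_rows:
  linear:
    - [-0.0001,0.001,0]
    - [-0.0002,0.001,0]
    - [-0.0001,0.001,0]
    - [-0.0001,0.001,0]
  turn: [0,0,0,0]

```text
time: 21.48
tool_pos: [0.5755, 0.0201, 0.0332]
tool_rot: [0.0, 0.656, 0.754, -0.0]
contact_force: [1.0, -5.5, 5.3]
gripper_width: 0.129
grasp_force: 59.4
```

>>> play_rows:
  linear:
    - [-0.0001,0.001,0]
    - [-0.0002,0.001,0]
    - [-0.0001,0.001,0]
    - [-0.0001,0.001,0]
  turn: [0,0,0,0]

```text
time: 21.98
tool_pos: [0.575, 0.0241, 0.0333]
tool_rot: [0.0, 0.656, 0.754, -0.0]
contact_force: [0.3, -5.3, 5.0]
gripper_width: 0.129
grasp_force: 59.4
```

>>> play_rows:
  linear:
    - [-0.0001,0.001,0]
    - [-0.0002,0.001,0]
    - [-0.0001,0.001,0]
    - [-0.0001,0.001,0]
  turn: [0,0,0,0]

```text
time: 22.48
tool_pos: [0.5745, 0.0281, 0.0333]
tool_rot: [0.0, 0.656, 0.754, -0.0]
contact_force: [0.5, -4.9, 4.9]
gripper_width: 0.133
grasp_force: 59.4
```

>>> play_rows:
  linear:
    - [-0.0001,0.001,0]
    - [-0.0002,0.001,0]
    - [-0.0001,0.001,0]
    - [-0.0001,0.001,0]
  turn: [0,0,0,0]

```text
time: 22.98
tool_pos: [0.5742, 0.031, 0.0333]
tool_rot: [0.001, 0.656, 0.755, -0.001]
contact_force: [1.9, -10.5, 3.1]
gripper_width: 0.128
grasp_force: 59.3
```

>>> play_rows:
  linear:
    - [-0.0001,0.001,0]
    - [-0.0002,0.001,0]
    - [-0.0001,0.001,0]
    - [-0.0001,0.001,0]
    - [-0.0001,0.001,0]
  turn: [0,0,0,0,0]

```text
time: 23.6
tool_pos: [0.5736, 0.0359, 0.0333]
tool_rot: [0.001, 0.656, 0.755, -0.001]
contact_force: [2.3, -10.1, 3.5]
gripper_width: 0.131
grasp_force: 59.3
```

>>> play_rows:
  linear:
    - [-0.0001,0.0005,0]
    - [0,0.0005,0]
  turn: [0,0]

```text
time: 23.85
tool_pos: [0.5735, 0.0368, 0.0332]
tool_rot: [0.001, 0.656, 0.755, -0.001]
contact_force: [1.5, -10.1, 4.7]
gripper_width: 0.13
grasp_force: 59.3
```

>>> play_rows:
  linear:
    - [-0.0001,0.0005,0]
    - [0,0.0005,0]
  turn: [0,0]

```text
time: 24.1
tool_pos: [0.5733, 0.0378, 0.0332]
tool_rot: [0.001, 0.656, 0.754, -0.001]
contact_force: [0.8, -10.2, 5.6]
gripper_width: 0.134
grasp_force: 59.4
```

>>> play_rows:
  linear:
    - [-0.0001,0.0005,0]
  turn: [0]

```text
time: 24.22
tool_pos: [0.5733, 0.0384, 0.0333]
tool_rot: [0.001, 0.656, 0.754, -0.001]
contact_force: [2.0, -11.1, 4.2]
gripper_width: 0.128
grasp_force: 59.3
```

>>> play_rows:
  linear:
    - [-0.0001,0.0005,0]
    - [0,0.0005,0]
  turn: [0,0]

```text
time: 24.48
tool_pos: [0.5731, 0.0393, 0.0333]
tool_rot: [0.001, 0.656, 0.755, -0.001]
contact_force: [0.5, -10.6, 4.4]
gripper_width: 0.133
grasp_force: 59.4
```

>>> play_rows:
  linear:
    - [-0.0001,0.0005,0]
    - [0,0.0005,0]
  turn: [0,0]

```text
time: 24.72
tool_pos: [0.5731, 0.0398, 0.0332]
tool_rot: [0.002, 0.656, 0.755, -0.002]
contact_force: [0.4, -13.2, 4.0]
gripper_width: 0.131
grasp_force: 59.3
```

>>> play_rows:
  linear:
    - [0,0.0005,0]
  turn: [0]

```text
time: 24.85
tool_pos: [0.5731, 0.0398, 0.0333]
tool_rot: [0.002, 0.656, 0.755, -0.002]
contact_force: [0.9, -14.9, 4.8]
gripper_width: 0.13
grasp_force: 59.3
```

>>> play_rows:
  linear:
    - [0,0.0005,0]
    - [0,0,0]
  turn: [0,0]

```text
time: 25.1
tool_pos: [0.5732, 0.0399, 0.0333]
tool_rot: [0.002, 0.656, 0.755, -0.002]
contact_force: [0.5, -15.7, 4.6]
gripper_width: 0.131
grasp_force: 59.3
```

>>> play_rows:
  linear:
    - [0,0.0005,0]
    - [0,0.0004,0]
  turn: [0,0]

```text
time: 25.35
tool_pos: [0.5734, 0.04, 0.0335]
tool_rot: [0.003, 0.656, 0.755, -0.003]
contact_force: [0.8, -19.3, 5.2]
gripper_width: 0.131
grasp_force: 59.5
```

>>> play_rows:
  linear:
    - [0,0,0]
    - [0,0,0]
    - [0,0,0]
    - [0,0,0]
  turn: [0,0,0,0]

```text
time: 25.85
tool_pos: [0.5733, 0.04, 0.0335]
tool_rot: [0.003, 0.656, 0.755, -0.003]
contact_force: [1.4, -19.5, 5.1]
gripper_width: 0.133
grasp_force: 59.4
```

>>> play_rows:
  linear:
    - [0,0,0]
    - [0,0,0]
    - [0,0,0]
    - [0,0,0]
    - [0,0,0]
    - [0,0,0]
  turn: [0,0,0,0,0,0]

```text
time: 26.6
tool_pos: [0.5734, 0.0399, 0.0336]
tool_rot: [0.003, 0.656, 0.755, -0.003]
contact_force: [0.6, -18.4, 4.3]
gripper_width: 0.132
grasp_force: 59.4
```

>>> play_rows:
  linear:
    - [0,-0.0008,0]
    - [0,-0.0008,0]
    - [0,0,0]
  turn: [0,0,0]

```text
time: 26.98
tool_pos: [0.5732, 0.0399, 0.0332]
tool_rot: [0.002, 0.656, 0.754, -0.002]
contact_force: [3.3, -12.9, 4.4]
gripper_width: 0.134
grasp_force: 59.3
```

>>> play_rows:
  linear:
    - [0,0,0]
    - [0,0,0]
    - [0,0,0]
    - [0,0,0]
    - [0,0,0]
    - [0,0,0]
  turn: [0,0,0,0,0,0]
  hand: 0.05

```text
time: 27.72
tool_pos: [0.5729, 0.0425, 0.0331]
tool_rot: [-0.0, 0.656, 0.754, 0.0]
contact_force: [0.5, -0.1, -1.0]
gripper_width: 0.587
grasp_force: 0.0
```

>>> play_rows:
  linear:
    - [0,0,0.01]
    - [0,0,0.03]
    - [0,0,0.04]
    - [0.003,-0.02,0.04]
    - [0.005,-0.035,0.04]
    - [0.005,-0.035,0.02]
    - [0,0,0]
    - [0,0,0]
  turn: [0,0,0,0,0,0,0,0]

```text
time: 28.72
tool_pos: [0.5855, -0.0472, 0.2128]
tool_rot: [-0.0, 0.656, 0.754, 0.0]
contact_force: [0.1, -0.6, -0.3]
gripper_width: 0.584
grasp_force: 0.0
```

```bash
python3 - <<'E'
from h import *
s=uf();P=pose("wrist",s);im=grab_frame("wrist");cv2.imwrite("pics/w7.png",im[:,:,::-1])
m=mask(im,"blue"); k=cv2.connectedComponentsWithStats(m)
r=np.flatnonzero(m[:,230:340].sum(1)>255*20); print(r.min(),r.max())
c=np.flatnonzero(m[r.max()]); w=p2w(P,[[np.mean(c),r.max()+.5]],.024)[0,:2]; print("tail u,n",w@U,w@N,"nest sealer x",w@U+.140-.071)
E
```

```text
t 28.725 tcp [ 0.5855 -0.0472  0.2128] yaw_y 7.95 tilt [-0.0006  0.0006] F [ 0.1 -0.6 -0.3] w 0.584 g 0.0 q [-0.21 -0.02  1.72  0.    1.44 -0.35]
u -0.1283 n -0.5732 Fu -0.58 Fn -0.0 Tq [-0.01  0.01  0.02]
13 121
tail u,n -0.060881924497703244 -0.5726042813161725 nest sealer x 0.008118075502296776
```

View pics/w7.png

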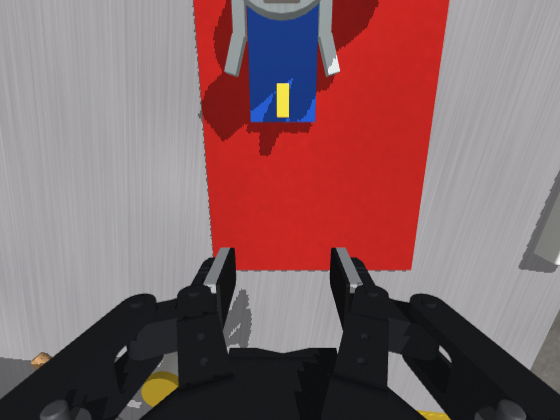

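The carrier sits between the rails under the head, tail edge at row 121 and tab at (283,100), with the pot hidden below the head and the gripper clear. I'm handing it in.

```bash
python3 -c "
from plant import *
print(job_done())"
```

```text
the job is handed in; nothing more can be done
None
```

The job is handed in, with no verdict shown: the pot is seated in the carrier, and the carrier stands home under the head (nest about 8 mm past centre, limit 10 mm). I held it against the stop for over a second at 18–19 N at the wrist, which I estimate as 13–14 N on the plunger after about 5 N of drag. I then let go at 28 s and moved the gripper clear, without touching the other things on the table.

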